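# Stand the fallen beaker on the indexing wheel and turn it on one panel

## Task

The beaker lying on the bench is to be painted in six panels: stand it upright, mouth up, in the middle of the banding wheel and let go of it. Then take the wheel's red lever knob and turn the wheel on counter-clockwise (seen from above) by one panel, which is exactly four clicks of the ratchet, draw it back against the pawl so that it does not float, and finish still gripping the knob to hold the wheel there for the painter. Do not disturb the plates, the brush pot or the colour jar.

Things in the scene. Friction and masses are not known exactly. Their poses are not given: they have to be found in the camera images.
- beaker: White straight-sided beaker, no handle, blue lines near mouth and foot. 62 mm outside diameter, 92 mm high, wall 4.5 mm, 0.13 to 0.27 kg. Origin: centre of its underside (foot); its z axis runs from foot to mouth. It starts lying on its side on the bench, axis level, 31 mm up, mouth pointing roughly away from the robot.
- wheel_centre (a point): Centre of the top face of the banding wheel's head, on the vertical spindle axis, 88 mm above the bench. The head is a flat aluminium disc, 176 mm diameter, on a cast foot fixed to the bench. Under it a ratchet ring (24 teeth, 199 mm over the teeth) sticks out a little; a sprung steel pawl bears on it on the side away from the robot, 130 mm out.
- index_knob: Red upright round knob on the wheel's lever, 23 mm diameter, 44 mm high. Origin: its middle, 103 mm above the bench, 145 mm from the spindle axis; its top is at 125 mm. It stands on a flat steel lever (top at 80 mm) bolted under the head, so it goes round with the head in a level circle. It starts on the robot's side of the wheel.
- wheelhead (a joint): Angle of head and lever, rad, growing counter-clockwise from above; starts 0 to 0.03. A click is 0.2618 (15 degrees, 38 mm at the knob). Forward, the knob takes about 2 N rising to 5 N as the pawl climbs a tooth; it drops just before the next multiple of 0.2618, with a felt fall of force. Backward, it is blocked at the last multiple passed. Forward it stays free; a click too many cannot be undone.
- pawl (a joint): Angle of the sprung steel pawl on its pivot, rad: near 0 when it has dropped in at the root of a tooth, going down to about -0.15 as it rides up to the tip of a tooth, then snapping back to near 0 with each click.
- plate_stack: Bystander: stack of nine white plates, 196 mm diameter, 86 mm high, 3.2 kg. Origin: centre of its underside.
- brush_pot: Bystander: terracotta pot, 80 mm diameter, 95 mm high, with brushes up to 210 mm high. Origin: centre of its underside.
- colour_jar: Bystander: blue colour jar with white lid, 62 mm diameter, 54 mm high. Origin: centre of its underside.
There are look-alikes about, which are no part of the job. Leave any brown or yellow look-alike of the beaker alone.

How it is judged (in metres and radians):
On the way, in this order (a step that is already met when the one before it is completed fails the run):
1. the beaker stands upright in the middle of the wheel head, let go, before the wheel is turned (angle between beaker's own z axis and vertical below 0.1 rad and horizontal distance between beaker and wheel_centre below 0.02 m and z of beaker in the frame of wheel_centre between -0.004 and 0.004 m and contact force between the fingers and beaker below 0.05 N and linear speed of beaker below 0.02 m/s and value of joint wheelhead below 0.15 rad), for 0.3 s.
2. the wheel is turned on by the knob until the pawl drops for the fourth time, the beaker riding upright (value of joint wheelhead above 1 rad and value of joint pawl above -0.06 rad and contact force between the fingers and index_knob above 0.5 N and angle between beaker's own z axis and vertical below 0.1 rad), for 0.1 s.
At the end, for the whole second after the job is handed in: The wheel rests on its fourth click: pawl dropped in (above -0.06 rad), head at 1.00 to 1.09 rad (at most 2.5 degrees forward of the seat), fingers bearing on the red knob with over 1 N. The beaker stands upright on the head, untouched, within 20 mm of its centre (value of joint wheelhead between 1 and 1.09 rad and value of joint pawl above -0.06 rad and velocity of joint wheelhead between -0.05 and 0.05 rad/s and contact force between the fingers and index_knob above 1 N and contact force between each of the fingers, the arm and beaker below 0.05 N and angle between beaker's own z axis and vertical below 0.1 rad and horizontal distance between beaker and wheel_centre below 0.02 m and z of beaker in the frame of wheel_centre between -0.004 and 0.004 m and linear speed of beaker below 0.02 m/s); the arm keeps its last pose, push and grip.
It fails at once if the wheel is taken on to a fifth click (value of joint wheelhead above 1.29 rad).
It fails at once if the plates, the brush pot or the colour jar are pushed away or knocked over (distance of any of plate_stack, brush_pot, colour_jar from where it was at the start of the episode above 0.02 m or angle between any of brush_pot, colour_jar's own z axis and vertical above 0.3 rad).
It also fails if it takes over 72 s, if anything falls off the work surface, if the arm or the gripper's body presses on something with over 40 N, if the wrist force passes 120 N, or if a joint passes its speed limit or range.

## Robot

A 6-joint arm with a two-finger parallel gripper is mounted at the origin on the work surface. World frame = base frame: x ahead of the robot, y to its left, z up, the work surface at z = 0. Lengths are in m, angles in degrees, forces in N, time in s.
With the tool pointing down it reaches from about 0.275 to 0.875 m from the base axis. Payload 12.5 kg.
Tool frame: the origin (TCP) lies midway between the tips of the shut fingers; the grasp point (between the pads) lies r.grasp_offset behind it (r.grasp_offset is the distance from the TCP to the grasp point, in m); z points along the fingers, y is the line along which they close (so a half turn about z gives the same grasp; the last joint's range is limited). The gripper opens to 85 mm and grips with 20 to 120 N. Pads are 22 mm wide; open, the fingers measure 114 mm over their backs; the gripper's body (76 mm by 85 mm) begins 54 mm behind the grasp point. The pads swing forward as they close: fully open they stand 13 mm farther back than shut.
Start: joints at [64.366, 20.094, 94.641, -0, 65.266, -4.847], TCP at [0.195, 0.514, 0.231] pointing down, gripper open.
Joint ranges: [-157.81, 157.81], [-45, 120.19], [0.68, 151.7], [-89.99, 269.99], [4.06, 180], [-164.3, 164.3]. Speed limits (degrees/s): [127.2, 127.2, 159.86, 180, 180, 180].

## Interface

Orientations are given as a 3x3 rotation matrix whose columns are the frame's x, y, z axes.
In Python, from workcell import r, vision, ticket gives the robot as it stands.
- The arm moves only by the shell command python3 -m pendant 'ROWS'. ROWS is JSON, a list of rows, each a list of 3 entries, a list of its own where there are three numbers: the opening, from -1 (shut) to 1 (fully open), then the shift along the tool's x, y, z in m, then the turn, a rotation vector about the tool's x, y, z in rad. In form: [[hand, [x, y, z], [wx, wy, wz]], ...]. A call has 1 to 8 rows; each row is the pose to reach, as a shift and turn from the pose commanded when the call began, along the tool's axes at that moment; what a row does not reach only later rows make up. A row lasts 1/10 s, in which the tool goes at most 50 mm and 8.59 degrees, less where a joint would pass 70% of its speed; a pose out of reach is approached as far as the arm can. A call with a gripper value outside its range is refused whole. The fingers move at their own pace and stop on an object; the grip force is fixed at half the most. Time passes only in rows, so rows that repeat a pose let the fingers close. It gives the time, the measured TCP pose, the force, the opening and the grip force at its end, in the units of the state.
- r.observe(): the state, without advancing time (a new reading comes with each control period).
- vision.read_camera(name): name is "scene" or "top" or "wrist"; returns the picture (480x640x3 uint8, blue, green, red); there is no depth.
- vision.get_calibration(name): a dict with "fov_y" (degrees; the focal length in pixels is half the picture's height over the tangent of half this angle, whatever the lens; pixels are square), "cx", "cy" (the principal point, pixels), "D" ([k1, k2, p1, p2, k3] as OpenCV has them; the pictures are not rectified), "position" and "rotation" of the camera in the world; the wrist camera has in their place "tool_from_camera" (4x4, takes a point from camera to tool coordinates, whose origin is the TCP and whose axes are the flange's). Camera axes: x right, y down, z forward; pixel columns grow to the right and rows downward; lengths in m; the calibration is good to about 2 mm. A picture is of the moment at which its call begins: read the wrist's pose just before it. get_calibration takes no time and is no camera call.
- ticket.finish_job(): hands the job in; it is judged then, once.
Trained networks look in the newest picture that a camera, given by its name, has taken for a name from the list of things; names that differ only in an ending like _2 or _b are one class to them, and where a whole thing is asked for, a point or a joint stands for the part that bears it (a point fixed in the world has none). Each returns a list of dicts, best first, with "p" (0 to 1); they miss things now and then, are a little off and sometimes report something else, mostly with a low value. They report only what shows in the picture. A call takes as long as a camera call. They do not tell look-alikes from the thing itself.
- vision.regions_of(label, camera): "pixels" (480x640 bool, what is visible of it) and "extent" ([left, top, right, bottom] in pixels, round what is visible of it).
- vision.landmark_of(label, camera): "uv" ([column, row] in pixels: a listed point, or the origin of a listed thing).
The state is a dict: "time": time; "joint_positions": joint angles; "dq": joint speeds; "tau": joint torques, N m; "ee_pos": TCP position; "tcp_rot": TCP orientation; "contact_force": force on the tool from outside, world axes, zero at the start; "moment": the same for the moment, N m; "opening": finger opening in m; "grasp_force": force on a finger pad.
Only numpy, scipy, OpenCV 4.12 (cv2) and the standard library are available. Lean on these libraries where they do the work, as an engineer would, in place of code of your own. Each camera call takes 0.05 s, during which the arm holds its last target. There are 200 camera calls.

## Working session

There is one attempt and no reset: what is moved stays moved. The work goes in short steps, Python scripts to look and compute and a shell command to move; the robot and the scene stay as the last step left them, time stands still between calls to the robot, and variables do not carry over. Pictures are saved under pics/ and viewed, at most 10 in all, crops included, and the job is handed in when it is done.

```bash
mkdir -p pics
cat > h.py <<'E'
import numpy as np, cv2
from workcell import r, vision, ticket
def cam(name):
    c=vision.get_calibration(name)
    f=240/np.tan(np.radians(c["fov_y"])/2)
    K=np.array([[f,0,c["cx"]],[0,f,c["cy"]],[0,0,1.]])
    if name=="wrist":
        s=r.observe();T=np.array(c["tool_from_camera"]);R=np.array(s["tcp_rot"])
        return K,np.array(c["D"],float),R@T[:3,3]+np.array(s["ee_pos"]),R@T[:3,:3]
    return K,np.array(c["D"],float),np.array(c["position"]),np.array(c["rotation"])
def ray(name,uv):
    K,D,p,R=cam(name)
    q=cv2.undistortPoints(np.array(uv,float).reshape(-1,1,2),K,D).reshape(-1,2)
    return p,(R@np.c_[q,np.ones(len(q))].T).T
def at_z(name,uv,z):
    p,d=ray(name,uv); return p+d*((z-p[2])/d[:,2])[:,None]
E
python3 - <<'E'
from h import *
np.set_printoptions(precision=4,suppress=True)
a=vision.read_camera("top");b=vision.read_camera("scene")
cv2.imwrite("pics/top.png",a);cv2.imwrite("pics/scene.png",b)
for n,z in [("beaker",.031),("wheel_centre",.088),("index_knob",.103),("plate_stack",0),("brush_pot",0),("colour_jar",0)]:
    for c in("top","scene"):
        for d in vision.landmark_of(n,c)[:4]: print(n,c,round(d["p"],2),d["uv"],at_z(c,d["uv"],z)[0])
for d in vision.regions_of("beaker","top")[:4]: print(d["p"],d["extent"])
s=r.observe();print(s["time"],s["ee_pos"],s["tcp_rot"],s["contact_force"],s["opening"],r.grasp_offset)
E
```

```text
beaker top 0.97 [430.0, 325.7] [ 0.3162 -0.1734  0.031 ]
beaker top 0.86 [478.6, 308.1] [ 0.3579 -0.3066  0.031 ]
beaker top 0.76 [473.8, 275.9] [ 0.444  -0.2981  0.031 ]
beaker scene 0.76 [186.2, 182.0] [ 0.3247 -0.1851  0.031 ]
beaker scene 0.75 [143.6, 224.2] [ 0.4363 -0.2789  0.031 ]
beaker scene 0.69 [134.9, 192.5] [ 0.3445 -0.3082  0.031 ]
wheel_centre top 0.88 [341.4, 205.3] [0.6335 0.0535 0.088 ]
wheel_centre scene 0.92 [291.2, 277.3] [0.6273 0.0552 0.088 ]
index_knob top 0.63 [346.8, 260.9] [0.4885 0.0454 0.103 ]
index_knob top 0.24 [208.9, 201.4] [0.6507 0.3925 0.103 ]
index_knob scene 0.6 [284.0, 210.9] [0.4746 0.0475 0.103 ]
plate_stack top 0.8 [175.0, 297.5] [0.4096 0.5074 0.    ]
plate_stack scene 0.8 [479.1, 196.3] [0.3994 0.5107 0.    ]
plate_stack scene 0.39 [142.1, 224.3] [ 0.4158 -0.2925  0.    ]
brush_pot top 0.67 [208.8, 201.9] [0.6697 0.4129 0.    ]
brush_pot scene 0.71 [457.7, 302.1] [0.67   0.4068 0.    ]
colour_jar top 0.78 [445.5, 169.2] [ 0.7445 -0.2455  0.    ]
colour_jar scene 0.61 [152.8, 351.6] [ 0.735  -0.2451  0.    ]
0.78 [471.9, 298.1, 514.1, 325.6]
0.7 [421.0, 288.1, 448.5, 320.6]
0.56 [454.2, 240.0, 483.0, 279.8]
0.75 [0.1951 0.5142 0.2313] [[-0.9349  0.3549 -0.    ]
 [ 0.3549  0.9349 -0.    ]
 [ 0.     -0.0001 -1.    ]] [ 0.2813 -0.0708 -0.7195] 0.08543103116601643 0.0187
```

View pics/top.png

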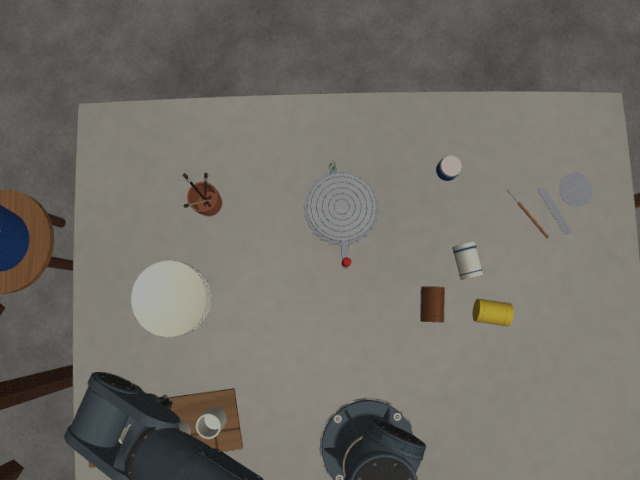

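View pics/scene.png

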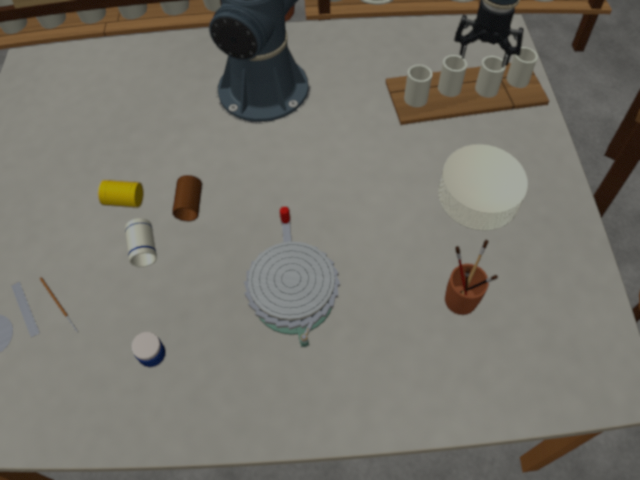

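The white beaker with blue lines is at about (468,260) in top and (141,243) in scene, foot towards the robot. The brown (432,304) and yellow (493,312) ones are look-alikes. The wheel is at (341,208), with the knob at (347,262) on the robot's side. I'll fit the beaker pose by silhouette.

```bash
cat >> h.py <<'E'
from scipy.optimize import minimize
def cyl(x,y,yaw,L=.092,R=.031):
    # (x,y): middle of the lying beaker
    t=np.linspace(0,2*np.pi,40); a=np.array([np.cos(yaw),np.sin(yaw),0]); n=np.array([-a[1],a[0],0])
    return np.concatenate([np.array([x,y,R])+s*L/2*a+R*(np.cos(t)[:,None]*n+np.sin(t)[:,None]*[0,0,1]) for s in(-1,1)])
def proj(cm,P):
    K,D,p,R=cm; return cv2.projectPoints((P-p)@R,np.zeros(3),np.zeros(3),K,D)[0].reshape(-1,2)
def fit(views,x0):
    # views: list of (cam tuple, mask); sub-pixel IoU of the silhouettes
    def cost(q):
        c=0
        for cm,m in views:
            im=np.zeros((480*4,640*4),np.uint8)
            h=cv2.convexHull(proj(cm,cyl(*q)).astype(np.float32))
            cv2.fillConvexPoly(im,np.round(h*4+1.5).astype(np.int32),1)
            w=cv2.resize(im.astype(np.float32),(640,480),interpolation=cv2.INTER_AREA)
            c+=np.abs(w-m).sum()/m.sum()
        return c
    s=np.array(x0)+np.array([[0,0,0],[.015,0,0],[0,.015,0],[0,0,.3]])
    o=minimize(cost,x0,method="Nelder-Mead",options=dict(initial_simplex=s,xatol=1e-4,fatol=1e-4))
    return o.x,o.fun/len(views)
def mask_near(name,label,uv):
    ds=vision.regions_of(label,name)
    print([(round(d["p"],2),[int(e) for e in d["extent"]]) for d in ds])
    d=min(ds,key=lambda d:np.hypot(*(np.array(d["extent"]).reshape(2,2).mean(0)-uv)))
    return d["pixels"].astype(np.float32)
E
python3 - <<'E'
from h import *
np.set_printoptions(precision=4,suppress=True)
v=[]
for c,uv in(("top",(468,260)),("scene",(141,243))):
    vision.read_camera(c); v.append((cam(c),mask_near(c,"beaker",uv)))
    print(c,fit(v[-1:],[.487,-.28,.3]))
q,e=fit(v,[.487,-.28,.3]);print(q,e)
R=np.array(r.observe()["tcp_rot"]);p=np.array(r.observe()["ee_pos"])
print("to above in tool axes", R.T@(np.array([q[0]-.02,q[1],.26])-p))
from scipy.spatial.transform import Rotation as Ro
# tool down, y perp to beaker axis, x toward -axis or +axis
for s in(1,-1):
    a=s*np.array([np.cos(q[2]),np.sin(q[2]),0]);z=np.array([0,0,-1.]);T=np.c_[a,np.cross(z,a),z]
    print(s,Ro.from_matrix(R.T@T).as_rotvec())
print(vision.get_calibration("wrist")["tool_from_camera"])
E
```

```text
[(0.69, [473, 297, 512, 328]), (0.59, [418, 290, 446, 321])]
top (array([ 0.4944, -0.2723,  0.1507]), np.float64(1.9406815767288208))
[(0.95, [171, 174, 201, 219]), (0.89, [126, 220, 156, 264]), (0.82, [97, 178, 145, 210])]
scene (array([ 0.4832, -0.2825,  0.1901]), np.float64(0.03482897952198982))
[ 0.4833 -0.2825  0.193 ] 0.9899615049362183
to above in tool axes [-0.5335 -0.6497 -0.0287]
1 [ 0.     -0.0001  2.5858]
-1 [ 0.      0.     -0.5558]
[[-0.0003 -0.9495 -0.3139  0.0799]
 [ 1.     -0.0008  0.0015 -0.0006]
 [-0.0017 -0.3139  0.9495 -0.1416]
 [ 0.      0.      0.      1.    ]]
```

The scene fit is good (3% mismatch): beaker middle (0.483,-0.2825), yaw 0.19. I'll move above it now and take a closer look.

```bash
M='[[1,[-0.53,-0.65,-0.03],[0,0,2.586]]]'; python3 -m pendant '[[1,[-0.24,-0.3,-0.03],[0,0,1.2]],[1,[-0.24,-0.3,-0.03],[0,0,1.2]],[1,[-0.24,-0.3,-0.03],[0,0,1.2]],[1,[-0.24,-0.3,-0.03],[0,0,1.2]],[1,[-0.24,-0.3,-0.03],[0,0,1.2]],[1,[-0.24,-0.3,-0.03],[0,0,1.2]],[1,[-0.24,-0.3,-0.03],[0,0,1.2]],[1,[-0.24,-0.3,-0.03],[0,0,1.2]]]'
cat >> h.py <<'E'
from scipy.spatial.transform import Rotation as Ro
np.set_printoptions(precision=4,suppress=True)
def rel(p,T):
    s=r.observe();R=np.array(s["tcp_rot"])
    print("shift",R.T@(np.array(p)-s["ee_pos"]),"turn",Ro.from_matrix(R.T@T).as_rotvec())
def frame(x,z):
    x=np.array(x,float);z=np.array(z,float);z/=np.linalg.norm(z);x-=z*(x@z);x/=np.linalg.norm(x)
    return np.c_[x,np.cross(z,x),z]
def st():
    s=r.observe();print(round(s["time"],2),s["ee_pos"],"q",np.array(s["joint_positions"]),"F",np.array(s["contact_force"]),"op",s["opening"],s["grasp_force"])
E
python3 - <<'E'
from h import *
st(); rel([.47,-.285,.26],frame([np.cos(.19),np.sin(.19),0],[0,0,-1]))
E
```

```text
time: 1.75
ee_pos: [0.3133, 0.1463, 0.2618]
tcp_rot: [[-0.001, 1.0, 0.001], [1.0, 0.001, 0.0], [0.0, 0.001, -1.0]]
contact_force: [1.3, 0.3, -0.0]
opening: 0.0854
grasp_force: 0.0
1.75 [0.3133 0.1463 0.2618] q [ 17.3092  -4.6625 119.0329  -0.0159  65.5674  17.2588] F [ 1.3084  0.3167 -0.0133] op 0.08540183501584248 0.0
shift [-0.4314  0.1562  0.0019] turn [ 0.0009 -0.0008  1.3818]
```

```bash
python3 -m pendant '[[1,[-0.43,0.156,0],[0,0,1.38]],[1,[-0.43,0.156,0],[0,0,1.38]],[1,[-0.43,0.156,0],[0,0,1.38]],[1,[-0.43,0.156,0],[0,0,1.38]],[1,[-0.43,0.156,0],[0,0,1.38]],[1,[-0.43,0.156,0],[0,0,1.38]],[1,[-0.43,0.156,0],[0,0,1.38]],[1,[-0.43,0.156,0],[0,0,1.38]]]'
python3 -m pendant '[[1,[0.25,0.38,0],[0,0,0.2]],[1,[0,0,0],[0,0,0]]]' --help >/dev/null 2>&1 <<<'' ; true
python3 - <<'E'
from h import *
st(); rel([.47,-.285,.26],frame([np.cos(.19),np.sin(.19),0],[0,0,-1]))
E
```

```text
time: 2.55
ee_pos: [0.4528, -0.2286, 0.2613]
tcp_rot: [[0.932, 0.364, 0.0], [0.364, -0.932, -0.0], [0.0, 0.0, -1.0]]
contact_force: [0.5, 0.3, 0.7]
opening: 0.0849
grasp_force: 0.0
2.55 [ 0.4528 -0.2286  0.2613] q [-32.0549  13.8168  98.759    0.0043  67.4032  36.6219] F [0.5302 0.2605 0.7499] op 0.08493902154401138 0.0
shift [-0.0045  0.0588  0.0014] turn [ 0.0002 -0.0003  0.1821]
```

That stray second pendant line was a slip on my part. It was rejected and nothing moved, since the clock and pose are consistent.

```bash
python3 -m pendant '[[1,[-0.004,0.059,0],[0,0,0.182]],[1,[-0.004,0.059,0],[0,0,0.182]],[1,[-0.004,0.059,0],[0,0,0.182]],[1,[-0.004,0.059,0],[0,0,0.182]]]' | head -2
python3 - <<'E'
from h import *
cm=cam("wrist");im=vision.read_camera("wrist")
uv=proj(cm,np.array([[.483,-.2825,.031]]))[0];print("expect",uv)
m=mask_near("wrist","beaker",uv)
q,e=fit([(cm,m)],[.483,-.2825,.19]);print(q,e)
cv2.polylines(im,[cv2.convexHull(proj(cm,cyl(*q)).astype(np.float32)).astype(np.int32)],True,(0,0,255))
cv2.imwrite("pics/w1.png",im)
a=np.array([np.cos(q[2]),np.sin(q[2]),0]); g=np.r_[q[:2],.031]+.014*a
d=np.cos(.5236)*np.array([0,0,-1.])-np.sin(.5236)*a
T=frame(a,d); tcp=g+d*r.grasp_offset
st(); print("grasp",tcp);rel(tcp-d*.1,T)
E
```

```text
time: 2.95
ee_pos: [0.4703, -0.2817, 0.2611]
expect [322.0714 188.4545]
[(0.92, [303, 284, 401, 359]), (0.92, [165, 219, 246, 326]), (0.74, [291, 133, 354, 238])]
[ 0.4862 -0.2824  0.2058] 0.032782576978206635
3.05 [ 0.4704 -0.2814  0.2616] q [-35.7541  18.1979  92.8425   0.0095  68.9573  42.8289] F [0.3422 0.1933 0.1841] op 0.08516999747936901 0.0
grasp [ 0.4907 -0.2815  0.0148]
shift [0.0699 0.0038 0.1602] turn [-0.0018 -0.5237 -0.0064]
```

View pics/w1.png

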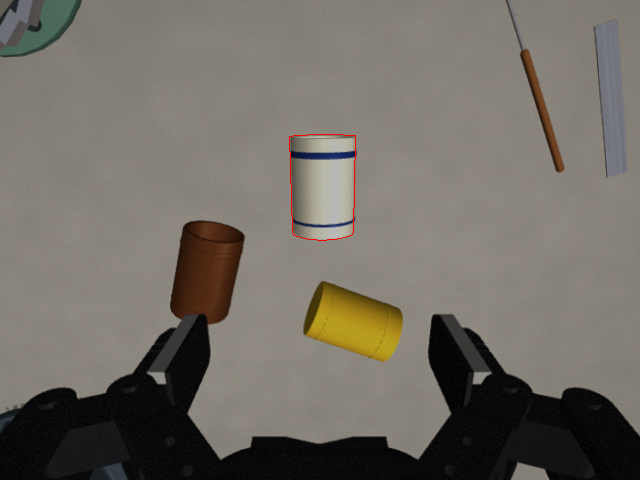

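The wrist picture shows the beaker at (323,187), and the fitted outline (red) matches it. The look-alikes sit nearer the robot at (207,270) and (352,320), clear of the fingers. I'll tilt 30° and approach along the tool.

```bash
python3 -m pendant '[[1,[0.07,0.004,0.08],[0,-0.524,-0.006]],[1,[0.07,0.004,0.08],[0,-0.524,-0.006]],[1,[0.07,0.004,0.08],[0,-0.524,-0.006]],[1,[0.07,0.004,0.16],[0,-0.524,-0.006]],[1,[0.07,0.004,0.16],[0,-0.524,-0.006]],[1,[0.07,0.004,0.16],[0,-0.524,-0.006]],[1,[0.07,0.004,0.16],[0,-0.524,-0.006]]]' | head -2
python3 - <<'E'
from h import *
a=np.array([np.cos(.2058),np.sin(.2058),0])
d=np.cos(.5236)*np.array([0,0,-1.])-np.sin(.5236)*a
st();rel([.4907,-.2815,.0148],frame(a,d))
E
```

```text
time: 3.75
ee_pos: [0.5403, -0.2725, 0.1027]
3.75 [ 0.5403 -0.2725  0.1027] q [-23.896   47.0428  73.6702 -16.9188  84.6994  59.8118] F [0.2977 0.4796 0.3208] op 0.08537259050797608 0.0
shift [ 0.0003 -0.0011  0.1014] turn [-0.0021 -0.0003 -0.0012]
```

```bash
python3 -m pendant '[[1,[0,-0.001,0.04],[0,0,0]],[1,[0,-0.001,0.07],[0,0,0]],[1,[0,-0.001,0.09],[0,0,0]],[1,[0,-0.001,0.101],[0,0,0]],[1,[0,-0.001,0.101],[0,0,0]],[1,[0,-0.001,0.101],[0,0,0]]]' 
python3 -m pendant '[[-1,[0,0,0],[0,0,0]],[-1,[0,0,0],[0,0,0]],[-1,[0,0,0],[0,0,0]],[-1,[0,0,0],[0,0,0]],[-1,[0,0,0],[0,0,0]],[-1,[0,0,0],[0,0,0]],[-1,[0,0,0],[0,0,0]],[-1,[0,0,0],[0,0,0]]]'
```

```text
time: 4.35
ee_pos: [0.4916, -0.2824, 0.0158]
tcp_rot: [[0.849, 0.201, -0.488], [0.174, -0.98, -0.101], [-0.498, 0.0, -0.867]]
contact_force: [-0.0, 0.4, -0.3]
opening: 0.0858
grasp_force: 0.0
time: 5.15
ee_pos: [0.4915, -0.2822, 0.0155]
tcp_rot: [[0.849, 0.202, -0.489], [0.175, -0.979, -0.101], [-0.499, 0.0, -0.867]]
contact_force: [1.0, 0.6, 8.7]
opening: 0.0612
grasp_force: 64.1
```

```bash
python3 -m pendant '[[-1,[-0.01,0,-0.017],[0,0,0]],[-1,[-0.035,0,-0.061],[0,0,0]],[-1,[-0.06,0,-0.104],[0,0,0]],[-1,[-0.085,0,-0.147],[0,0,0]],[-1,[-0.11,0,-0.19],[0,0,0]],[-1,[-0.11,0,-0.19],[0,0,0]]]'
cat >> h.py <<'E'
C=np.array([.630,.054,.088])
def place(psi=35,a=30):
    psi,a=np.radians([psi,a]);h=np.array([np.cos(psi),np.sin(psi),0])
    d=np.cos(a)*h-np.sin(a)*np.array([0,0,1.]); return frame([0,0,1],d),C+[0,0,.060]+d*r.grasp_offset
E
python3 - <<'E'
from h import *
T,p=place();st();print(p)
s=r.observe();rel([.45,-.2,.28],T);rel(p+[0,0,.1],T)
E
```

```text
time: 5.75
ee_pos: [0.4922, -0.2832, 0.2414]
tcp_rot: [[0.853, 0.201, -0.481], [0.172, -0.98, -0.104], [-0.492, 0.006, -0.87]]
contact_force: [0.7, 0.8, -1.1]
opening: 0.0611
grasp_force: 66.1
5.75 [ 0.4922 -0.2832  0.2414] q [-26.3969  33.999   76.3963 -17.9261  93.2755  54.8324] F [ 0.7445  0.7663 -1.1226] op 0.061141282736537406 66.09733499586582
[0.6433 0.0633 0.1386]
shift [-0.0406 -0.0898 -0.022 ] turn [ 0.1255  1.5394 -0.4347]
shift [ 0.19   -0.309  -0.1064] turn [ 0.1255  1.5394 -0.4347]
```

```bash
python3 -m pendant '[[-1,[-0.02,-0.045,-0.022],[0.063,0.77,-0.217]],[-1,[-0.02,-0.045,-0.022],[0.063,0.77,-0.217]],[-1,[-0.02,-0.045,-0.022],[0.063,0.77,-0.217]],[-1,[-0.02,-0.045,-0.022],[0.063,0.77,-0.217]],[-1,[-0.02,-0.045,-0.022],[0.063,0.77,-0.217]],[-1,[-0.02,-0.045,-0.022],[0.063,0.77,-0.217]],[-1,[-0.02,-0.045,-0.022],[0.063,0.77,-0.217]]]'
python3 - <<'E'
from h import *
T,p=place();st()
rel([.45,-.2,.28],T);rel(p+[0,0,.1],T)
E
```

```text
time: 6.45
ee_pos: [0.4738, -0.2398, 0.2628]
tcp_rot: [[0.898, 0.391, 0.201], [0.358, -0.916, 0.181], [0.255, -0.091, -0.963]]
contact_force: [0.5, 0.8, -1.1]
opening: 0.0614
grasp_force: 66.1
6.45 [ 0.4738 -0.2398  0.2628] q [-39.6281  14.5677  99.0263  17.1823  65.0827  20.8614] F [ 0.5397  0.834  -1.0697] op 0.061394733141864034 66.09536089003086
shift [-0.0027 -0.0474 -0.0141] turn [ 0.0556  0.7753 -0.2258]
shift [ 0.2545 -0.2093  0.1123] turn [ 0.0556  0.7753 -0.2258]
```

```bash
python3 -m pendant '[[-1,[-0.003,-0.047,-0.014],[0.056,0.775,-0.226]],[-1,[-0.003,-0.047,-0.014],[0.056,0.775,-0.226]],[-1,[-0.003,-0.047,-0.014],[0.056,0.775,-0.226]],[-1,[-0.003,-0.047,-0.014],[0.056,0.775,-0.226]],[-1,[-0.003,-0.047,-0.014],[0.056,0.775,-0.226]],[-1,[-0.003,-0.047,-0.014],[0.056,0.775,-0.226]],[-1,[-0.003,-0.047,-0.014],[0.056,0.775,-0.226]],[-1,[-0.003,-0.047,-0.014],[0.056,0.775,-0.226]]]'
python3 - <<'E'
from h import *
T,p=place();st()
rel(p+[0,0,.1],T);rel(p+[0,0,.05],T)
E
```

```text
time: 7.25
ee_pos: [0.4512, -0.1999, 0.2795]
tcp_rot: [[0.412, 0.576, 0.706], [0.289, -0.817, 0.498], [0.864, -0.001, -0.503]]
contact_force: [-0.8, 0.1, -1.2]
opening: 0.0614
grasp_force: 66.3
7.25 [ 0.4512 -0.1999  0.2795] q [-57.7815  14.102  117.0306  64.678   72.7375 -37.9455] F [-0.7606  0.1447 -1.2209] op 0.0614201114523557 66.3221937417984
shift [ 0.1198 -0.1045  0.2873] turn [-0.0032  0.0033  0.0003]
shift [ 0.0765 -0.1045  0.3125] turn [-0.0032  0.0033  0.0003]
```

```bash
python3 -m pendant '[[-1,[0.12,-0.104,0.287],[-0.003,0.003,0]],[-1,[0.12,-0.104,0.287],[-0.003,0.003,0]],[-1,[0.12,-0.104,0.287],[-0.003,0.003,0]],[-1,[0.12,-0.104,0.287],[-0.003,0.003,0]],[-1,[0.12,-0.104,0.287],[-0.003,0.003,0]],[-1,[0.12,-0.104,0.287],[-0.003,0.003,0]],[-1,[0.12,-0.104,0.287],[-0.003,0.003,0]],[-1,[0.12,-0.104,0.287],[-0.003,0.003,0]]]'
python3 - <<'E'
from h import *
T,p=place();st()
im=vision.read_camera("scene")
for n in("wheel_centre","beaker","index_knob"):
    for d in vision.landmark_of(n,"scene")[:4]: print(n,round(d["p"],2),d["uv"])
print("predicted foot",proj(cam("scene"),np.array([C+[0,0,.1]])), "C",proj(cam("scene"),np.array([C])))
cv2.imwrite("pics/s2.png",im[150:400,150:450].repeat(2,0).repeat(2,1))
rel(p+[0,0,.02],T);rel(p,T)
E
```

```text
time: 8.05
ee_pos: [0.6447, 0.0668, 0.2405]
tcp_rot: [[0.405, 0.578, 0.709], [0.289, -0.816, 0.5], [0.867, 0.002, -0.498]]
contact_force: [-0.0, -0.2, -2.2]
opening: 0.0609
grasp_force: 66.3
8.05 [0.6447 0.0668 0.2405] q [-13.9636  21.6445 113.5569  94.4922  41.1928 -36.0533] F [-0.0223 -0.176  -2.1688] op 0.0609425725614026 66.34301483631134
wheel_centre 0.81 [291.9, 274.5]
beaker 0.86 [137.3, 191.2]
beaker 0.81 [186.6, 182.3]
beaker 0.61 [292.4, 252.9]
beaker 0.32 [289.7, 277.7]
index_knob 0.46 [285.9, 212.8]
predicted foot [[287.7043 254.2317]] C [[290.6788 278.5333]]
shift [-0.0706 -0.0012  0.041 ] turn [ 0.0016 -0.0024  0.0014]
shift [-0.0879 -0.0012  0.051 ] turn [ 0.0016 -0.0024  0.0014]
```

View pics/s2.png

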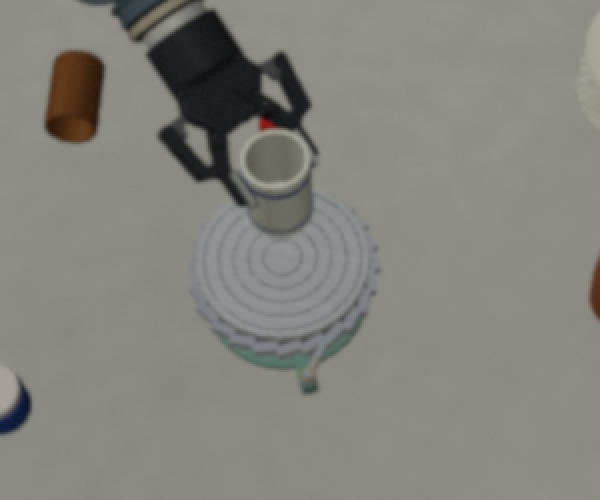

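The beaker hangs upright, mouth up, above the wheel. The head centre is at about (291,278) in the full picture, which matches my projected C. Now I'll lower it.

```bash
python3 -m pendant '[[-1,[-0.035,-0.001,0.02],[0.001,-0.002,0.001]],[-1,[-0.061,-0.001,0.035],[0.001,-0.002,0.001]],[-1,[-0.074,-0.001,0.043],[0.001,-0.002,0.001]],[-1,[-0.081,-0.001,0.047],[0.001,-0.002,0.001]],[-1,[-0.081,-0.001,0.047],[0.001,-0.002,0.001]],[-1,[-0.081,-0.001,0.047],[0.001,-0.002,0.001]]]'
python3 - <<'E'
from h import *
T,p=place();st();rel(p,T)
E
```

```text
time: 8.85
ee_pos: [0.6438, 0.0628, 0.1471]
tcp_rot: [[0.409, 0.573, 0.711], [0.286, -0.82, 0.496], [0.867, 0.001, -0.499]]
contact_force: [0.6, -1.1, -1.5]
opening: 0.0612
grasp_force: 66.3
8.85 [0.6438 0.0628 0.1471] q [-14.3524  32.1491 115.6181 107.9055  43.6431 -54.2051] F [ 0.6117 -1.1479 -1.497 ] op 0.06123430344962716 66.34403675794601
shift [-0.0074 -0.0007  0.004 ] turn [ 0.0012 -0.0012  0.0002]
```

```bash
python3 -m pendant '[[-1,[-0.002,-0.0005,0.001],[0,0,0]],[-1,[-0.004,-0.0005,0.002],[0,0,0]],[-1,[-0.005,-0.0005,0.003],[0,0,0]],[-1,[-0.005,-0.0005,0.003],[0,0,0]],[-1,[-0.005,-0.0005,0.003],[0,0,0]]]'
```

```text
time: 9.35
ee_pos: [0.6434, 0.0638, 0.1404]
tcp_rot: [[0.409, 0.573, 0.71], [0.287, -0.819, 0.497], [0.866, 0.0, -0.499]]
contact_force: [-0.5, -0.1, 0.9]
opening: 0.061
grasp_force: 66.5
```

```bash
python3 -m pendant '[[-1,[-0.001,0,0.0005],[0,0,0]],[-1,[-0.002,0,0.001],[0,0,0]],[-1,[-0.002,0,0.001],[0,0,0]]]'
```

```text
time: 9.65
ee_pos: [0.6439, 0.064, 0.1405]
tcp_rot: [[0.405, 0.574, 0.712], [0.285, -0.819, 0.498], [0.869, 0.001, -0.495]]
contact_force: [-11.3, -3.2, 19.2]
opening: 0.0608
grasp_force: 68.0
```

```bash
python3 -m pendant '[[-1,[0.0015,0,-0.001],[0,0,0]],[-1,[0.0015,0,-0.001],[0,0,0]],[0.2,[0.0015,0,-0.001],[0,0,0]],[0.6,[0.0015,0,-0.001],[0,0,0]],[1,[0.0015,0,-0.001],[0,0,0]],[1,[0.0015,0,-0.001],[0,0,0]],[1,[0.0015,0,-0.001],[0,0,0]],[1,[0.0015,0,-0.001],[0,0,0]]]'
```

```text
time: 10.45
ee_pos: [0.643, 0.0637, 0.1397]
tcp_rot: [[0.41, 0.573, 0.71], [0.287, -0.819, 0.497], [0.866, -0.0, -0.5]]
contact_force: [1.0, 0.4, -0.2]
opening: 0.0855
grasp_force: 0.0
```

Run:
```python
from h import *
st();im=vision.read_camera("wrist");cv2.imwrite("pics/w3.png",im)
```

```text
10.45 [0.643  0.0637 0.1397] q [-14.2828  32.9885 115.7478 108.8249  43.8936 -55.4471] F [ 1.0402  0.4084 -0.1628] op 0.08553376320260928 0.0
```

View pics/w3.png

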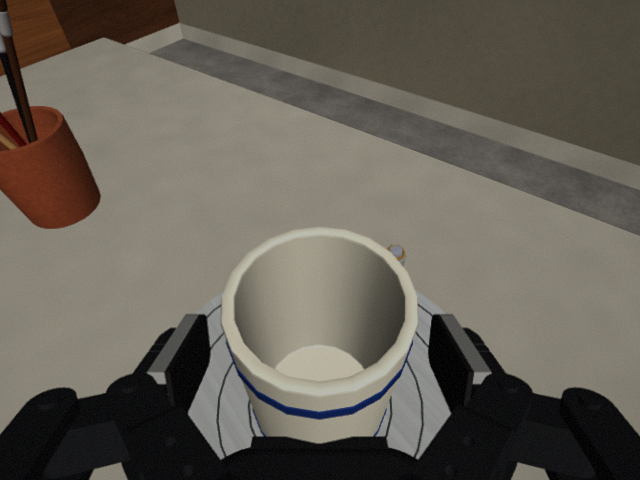

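The beaker stands upright on the head with its mouth at about (320,305), midway between the open pads. I'll back off along the tool axis.

```bash
python3 -m pendant '[[1,[0,0,-0.02],[0,0,0]],[1,[0,0,-0.05],[0,0,0]],[1,[0,0,-0.09],[0,0,0]],[1,[0,0,-0.13],[0,0,0]],[1,[0,0,-0.17],[0,0,0]],[1,[0.03,0,-0.19],[0,0,0]],[1,[0.06,0,-0.2],[0,0,0]],[1,[0.06,0,-0.2],[0,0,0]]]'
python3 - <<'E'
from h import *
st();im=vision.read_camera("top")
P=[]
for c in("top","scene"):
    if c=="scene": im=vision.read_camera(c)
    for n,z in (("beaker",.088),("wheel_centre",.088),("index_knob",.103)):
        for d in vision.landmark_of(n,c)[:4]: print(n,c,round(d["p"],2),d["uv"],at_z(c,d["uv"],z)[0])
cv2.imwrite("pics/s4.png",im[150:400,150:450].repeat(2,0).repeat(2,1))
rel([.42,.03,.26],frame([1,0,0],[0,0,-1]))
E
```

```text
time: 11.3
ee_pos: [0.5268, -0.0191, 0.2957]
tcp_rot: [[0.404, 0.573, 0.713], [0.289, -0.82, 0.495], [0.868, 0.006, -0.497]]
contact_force: [-0.2, 0.1, -0.6]
opening: 0.0851
grasp_force: 0.0
11.3 [ 0.5268 -0.0191  0.2957] q [-31.1765   7.0696 123.3674  79.3782  53.7174 -30.8555] F [-0.2035  0.1476 -0.5915] op 0.08505336257090285 0.0
beaker top 0.65 [430.0, 326.9] [ 0.316  -0.1611  0.088 ]
beaker top 0.64 [341.8, 203.1] [0.6392 0.0522 0.088 ]
wheel_centre top 0.96 [339.5, 205.5] [0.6331 0.0584 0.088 ]
index_knob top 0.56 [344.2, 263.8] [0.4814 0.0522 0.103 ]
beaker scene 0.74 [294.5, 278.7] [0.631  0.0617 0.088 ]
beaker scene 0.68 [139.6, 192.8] [ 0.3886 -0.2773  0.088 ]
beaker scene 0.62 [189.6, 183.4] [ 0.3726 -0.1634  0.088 ]
wheel_centre scene 0.94 [289.2, 275.2] [0.6222 0.0513 0.088 ]
index_knob scene 0.47 [287.7, 214.9] [0.4855 0.055  0.103 ]
shift [-0.0562 -0.1    -0.0354] turn [-0.3205 -1.0123  0.5523]
```

View pics/s4.png

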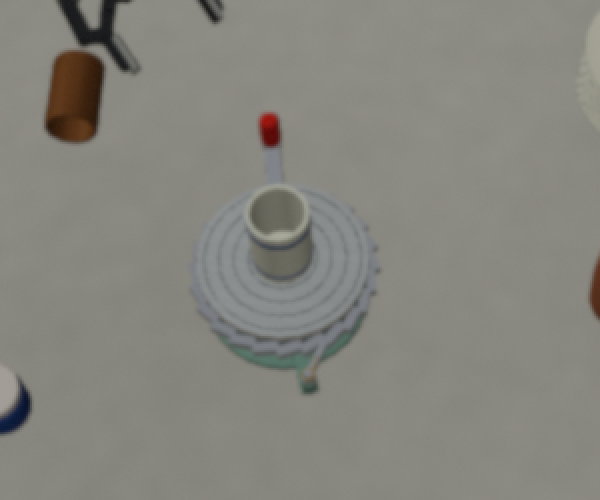

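The beaker stands in the middle of the head; the knob is at (285,215) in the full picture. I'll go above and outside it, tool down.

```bash
python3 -m pendant '[[1,[-0.056,-0.1,-0.035],[-0.32,-1.012,0.552]],[1,[-0.056,-0.1,-0.035],[-0.32,-1.012,0.552]],[1,[-0.056,-0.1,-0.035],[-0.32,-1.012,0.552]],[1,[-0.056,-0.1,-0.035],[-0.32,-1.012,0.552]],[1,[-0.056,-0.1,-0.035],[-0.32,-1.012,0.552]],[1,[-0.056,-0.1,-0.035],[-0.32,-1.012,0.552]],[1,[-0.056,-0.1,-0.035],[-0.32,-1.012,0.552]],[1,[-0.056,-0.1,-0.035],[-0.32,-1.012,0.552]]]' |head -3
python3 - <<'E'
from h import *
st();rel([.42,.045,.26],frame([1,0,0],[0,0,-1]))
E
```

```text
time: 12.5
ee_pos: [0.4202, 0.03, 0.2604]
tcp_rot: [[0.963, 0.149, 0.226], [0.127, -0.986, 0.107], [0.239, -0.074, -0.968]]
12.5 [0.4202 0.03   0.2604] q [ -7.1319  -2.1514 118.1899   9.7671  52.057   69.6039] F [-1.55   -0.3527  0.219 ] op 0.08561146138903028 0.0
shift [ 0.0017 -0.0148  0.002 ] turn [-0.0914 -0.2359  0.1398]
```

```bash
python3 -m pendant '[[1,[0.002,-0.015,0.002],[-0.091,-0.236,0.14]],[1,[0.002,-0.015,0.002],[-0.091,-0.236,0.14]],[1,[0.002,-0.015,0.002],[-0.091,-0.236,0.14]],[1,[0.002,-0.015,0.002],[-0.091,-0.236,0.14]]]' |head -3
python3 - <<'E'
from h import *
st();cm=cam("wrist");im=vision.read_camera("wrist")
hsv=cv2.cvtColor(im,cv2.COLOR_BGR2HSV);m=((hsv[...,0]<8)|(hsv[...,0]>172))&(hsv[...,1]>180)&(hsv[...,2]>60)
n,l,s,c=cv2.connectedComponentsWithStats(m.astype(np.uint8));k=1+np.argmax(s[1:,4]);print(s[k],c[k],at_z("wrist",c[k],.107))
for nm,z in(("index_knob",.103),("wheel_centre",.088),("beaker",.088)):
    for d in vision.landmark_of(nm,"wrist")[:3]: print(nm,round(d["p"],2),d["uv"],at_z("wrist",d["uv"],z)[0])
# knob silhouette centroid fit
mk=(l==k).astype(np.float32)
def cost(q):
    t=np.linspace(0,2*np.pi,30);P=np.concatenate([np.c_[q[0]+.0115*np.cos(t),q[1]+.0115*np.sin(t),t*0+z] for z in(.081,.125)])
    o=np.zeros((480,640),np.uint8);cv2.fillConvexPoly(o,cv2.convexHull(proj(cm,P).astype(np.float32)).round().astype(np.int32),1)
    return np.abs(o-mk).sum()/mk.sum()
q=at_z("wrist",c[k],.107)[0,:2]
o=minimize(cost,q,method="Nelder-Mead",options=dict(initial_simplex=q+np.array([[0,0],[.006,0],[0,.006]])));print(o.x,o.fun)
cv2.imwrite("pics/w5.png",im)
E
```

```text
time: 12.9
ee_pos: [0.4204, 0.0459, 0.2594]
tcp_rot: [[1.0, 0.006, 0.004], [0.006, -1.0, 0.005], [0.004, -0.005, -1.0]]
12.9 [0.4204 0.0459 0.2594] q [ -0.2654   4.5342 110.2119   0.3161  65.0131  89.2513] F [-0.5728  0.7431  0.1855] op 0.08565182998632621 0.0
[303 122  30  32 737] [317.5536 137.4613] [[0.4857 0.0472 0.107 ]]
index_knob 0.89 [312.2, 136.7] [0.486 0.051 0.103]
beaker 0.78 [528.1, 289.6] [ 0.3536 -0.1429  0.088 ]
[0.4867 0.0482] 0.2672998607158661
```

View pics/w5.png

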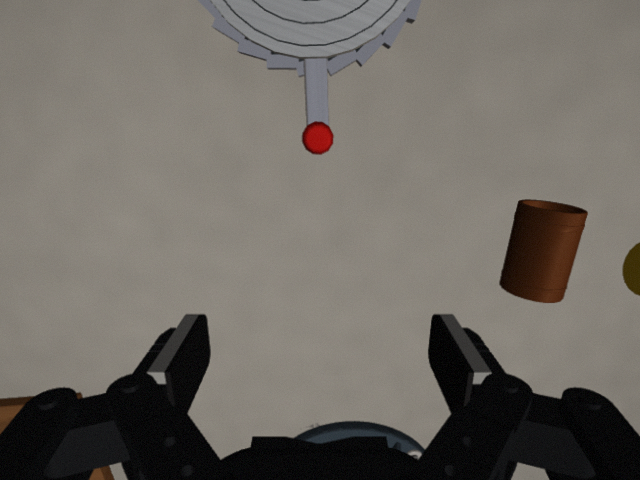

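The knob top is at (318,137), on the lever, which points towards the robot. The knob is at about (0.486,0.0475), consistent with C. I'll descend onto it, closing tangentially.

Run:
```python
from h import *
t=np.radians(2.6);rel([.486,.0475,.09],frame([np.cos(t),np.sin(t),0],[0,0,-1]))
```

```text
shift [ 0.0651 -0.0015  0.1706] turn [-0.004  -0.0051 -0.0422]
```

```bash
python3 -m pendant '[[1,[0.04,-0.001,0.05],[-0.004,-0.005,-0.042]],[1,[0.065,-0.0015,0.08],[-0.004,-0.005,-0.042]],[1,[0.065,-0.0015,0.12],[-0.004,-0.005,-0.042]],[1,[0.065,-0.0015,0.15],[-0.004,-0.005,-0.042]],[1,[0.065,-0.0015,0.17],[-0.004,-0.005,-0.042]],[1,[0.065,-0.0015,0.17],[-0.004,-0.005,-0.042]]]'
python3 -m pendant '[[-1,[0,0,0],[0,0,0]],[-1,[0,0,0],[0,0,0]],[-1,[0,0,0],[0,0,0]],[-1,[0,0,0],[0,0,0]],[-1,[0,0,0],[0,0,0]],[-1,[0,0,0],[0,0,0]],[-1,[0,0,0],[0,0,0]],[-1,[0,0,0],[0,0,0]]]'
```

```text
time: 13.7
ee_pos: [0.4846, 0.0474, 0.0886]
tcp_rot: [[0.999, 0.045, -0.005], [0.045, -0.999, -0.0], [-0.005, 0.0, -1.0]]
contact_force: [-0.7, 0.4, -0.0]
opening: 0.0851
grasp_force: 0.0
time: 14.5
ee_pos: [0.4866, 0.0479, 0.0914]
tcp_rot: [[0.999, 0.045, 0.0], [0.045, -0.999, -0.001], [-0.0, 0.001, -1.0]]
contact_force: [-3.2, 0.8, 9.1]
opening: 0.021
grasp_force: 58.3
```

```bash
python3 -m pendant '[[-1,[0,0.0043,0],[0,0,-0.03]],[-1,[0.0003,0.0087,0],[0,0,-0.06]],[-1,[0.0006,0.013,0],[0,0,-0.09]],[-1,[0.001,0.0174,0],[0,0,-0.12]],[-1,[0.0016,0.0217,0],[0,0,-0.15]],[-1,[0.0023,0.026,0],[0,0,-0.18]],[-1,[0.0032,0.0302,0],[0,0,-0.21]],[-1,[0.0042,0.0345,0],[0,0,-0.24]]]'
python3 - <<'E'
from h import *
st()
s=r.observe();p=np.array(s["ee_pos"]);x=np.array(s["tcp_rot"])[:,0];print(np.linalg.norm(p[:2]-C[:2]),np.arctan2(*(C[:2]-p[:2])[::-1]),np.arctan2(x[1],x[0]))
for t in(.06,.12,.18,.24,.30,.36,.42,.48): print(t,.145*(1-np.cos(t)),.145*np.sin(t))
E
```

```text
time: 15.3
ee_pos: [0.492, 0.0147, 0.0914]
tcp_rot: [[0.959, 0.282, -0.001], [0.282, -0.959, 0.001], [-0.001, -0.001, -1.0]]
contact_force: [-2.5, 3.7, 10.3]
opening: 0.021
grasp_force: 58.8
15.3 [0.492  0.0147 0.0914] q [ -3.7413  25.8627 109.6638   0.0915  44.5311  69.8   ] F [-2.4877  3.6697 10.3383] op 0.02098429332887615 58.84646956343204
0.14349678344923045 0.2772353174668014 0.2861193684219884
0.06 0.0002609217093953925 0.008694780939519465
0.12 0.0010427478011893936 0.017358270056893305
0.18 0.00234266454572239 0.025959288146744502
0.24 0.004155993646455699 0.03446688083193451
0.3 0.006476209076787132 0.04285042996589423
0.36 0.009294960566699453 0.05107976382488804
0.42 0.012602103654715303 0.059125265693637664
0.48 0.016385736197003797 0.06695798045351502
```

```bash
python3 -m pendant '[[-1,[0.0003,0.0087,0],[0,0,-0.06]],[-1,[0.001,0.0174,0],[0,0,-0.12]],[-1,[0.0023,0.026,0],[0,0,-0.18]],[-1,[0.0042,0.0345,0],[0,0,-0.24]],[-1,[0.0065,0.0429,0],[0,0,-0.3]],[-1,[0.0093,0.0511,0],[0,0,-0.36]],[-1,[0.0126,0.0591,0],[0,0,-0.42]],[-1,[0.0164,0.067,0],[0,0,-0.48]]]'
```

```text
time: 16.1
ee_pos: [0.5262, -0.0451, 0.0914]
tcp_rot: [[0.72, 0.694, -0.002], [0.694, -0.72, 0.001], [-0.001, -0.003, -1.0]]
contact_force: [-7.2, 14.1, 14.0]
opening: 0.0211
grasp_force: 60.0
```

Run:
```python
from h import *
st();s=r.observe();R=np.array(s["tcp_rot"]);print("tool F",R.T@s["contact_force"], np.arctan2(R[1,0],R[0,0])-.045)
im=vision.read_camera("scene");cv2.imwrite("pics/s6.png",im[150:400,150:450].repeat(2,0).repeat(2,1))
```

```text
16.1 [ 0.5262 -0.0451  0.0914] q [ -9.9717  28.8675 104.2997   0.0625  46.9853  36.0153] F [-7.1675 14.0566 13.9733] op 0.021108386133147576 59.99876352958381
tool F [  4.588  -15.1294 -13.9379] 0.7224265412529401
```

View pics/s6.png

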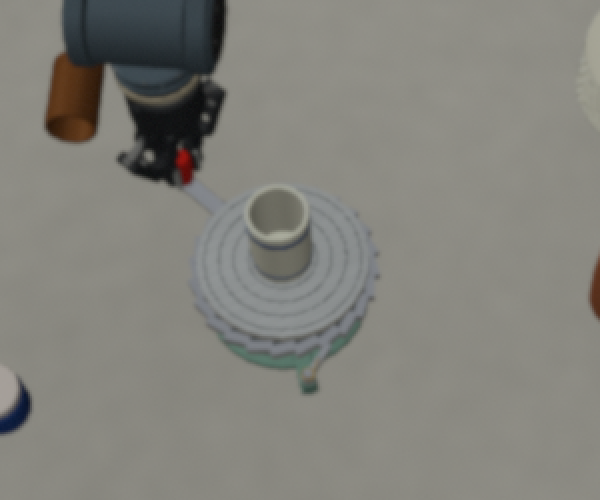

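The knob is gripped and round by about 41°, and the beaker rides upright in the middle. Next I'll turn to just short of the fourth click.

```bash
python3 -m pendant '[[-1,[0.0001,0.0058,0],[0,0,-0.04]],[-1,[0.0005,0.0116,0],[0,0,-0.08]],[-1,[0.001,0.0174,0],[0,0,-0.12]],[-1,[0.0019,0.0231,0],[0,0,-0.16]],[-1,[0.0029,0.0288,0],[0,0,-0.2]],[-1,[0.0042,0.0345,0],[0,0,-0.24]],[-1,[0.0049,0.0373,0],[0,0,-0.26]],[-1,[0.0049,0.0373,0],[0,0,-0.26]]]'
cat >> h.py <<'E'
def wh():
    s=r.observe();R=np.array(s["tcp_rot"]);p=np.array(s["ee_pos"])
    ch=np.linalg.norm(p[:2]-[.4866,.0479])
    print(round(s["time"],2),"tool F",R.T@s["contact_force"],"yaw",np.arctan2(R[1,0],R[0,0])-.045,"chord",2*np.arcsin(ch/.29))
E
python3 -c "
from h import *
wh()"
```

```text
time: 16.95
ee_pos: [0.556, -0.069, 0.0914]
tcp_rot: [[0.518, 0.855, -0.001], [0.855, -0.518, 0.0], [-0.001, -0.001, -1.0]]
contact_force: [-3.5, 4.8, 8.7]
opening: 0.0212
grasp_force: 59.5
16.95 tool F [ 2.2944 -5.4887 -8.6526] yaw 0.9809609902540525 chord 0.9754529593238581
```

```bash
python3 -m pendant '[[-1,[0,0.0029,0],[0,0,-0.02]],[-1,[0.0001,0.0058,0],[0,0,-0.04]],[-1,[0.0001,0.0058,0],[0,0,-0.04]]]' | head -1;python3 -c "
from h import *
wh()"
python3 -m pendant '[[-1,[0,0.0022,0],[0,0,-0.015]],[-1,[0,0.0022,0],[0,0,-0.015]]]' | head -1;python3 -c "
from h import *
wh()"
python3 -m pendant '[[-1,[0,0.0022,0],[0,0,-0.015]],[-1,[0,0.0022,0],[0,0,-0.015]]]' | head -1;python3 -c "
from h import *
wh()"
```

```text
time: 17.25
17.25 tool F [  3.0439  -7.8099 -10.2492] yaw 1.020948157897315 chord 1.0118131365097158
time: 17.45
17.45 tool F [ 3.1356 -3.2002 -7.3996] yaw 1.0357605567437345 chord 1.0336782024046947
time: 17.65
17.65 tool F [ 3.54   -3.7255 -7.3705] yaw 1.0507386434949857 chord 1.0479866137837148
```

Tangential force fell from 7.8 to 3.2 N at about 1.03, which is the fourth drop. Now I'll draw back against the pawl.

```bash
python3 -m pendant '[[-1,[0,-0.0015,0],[0,0,0.01]],[-1,[0,-0.0015,0],[0,0,0.01]]]' | head -1;python3 -c "
from h import *
wh()"
python3 -m pendant '[[-1,[0,-0.0015,0],[0,0,0.01]],[-1,[0,-0.0015,0],[0,0,0.01]]]' | head -1;python3 -c "
from h import *
wh()"
python3 -m pendant '[[-1,[0,-0.0015,0],[0,0,0.01]],[-1,[0,-0.0015,0],[0,0,0.01]]]' | head -1;python3 -c "
from h import *
wh()"
```

```text
time: 17.85
17.85 tool F [ 4.9795  1.1332 -6.4639] yaw 1.0400799975521404 chord 1.042274561405157
time: 18.05
18.05 tool F [ 4.5053  5.1226 -2.9517] yaw 1.030047298639595 chord 1.0368850696961984
time: 18.25
18.25 tool F [ 4.3555  4.3755 -4.3569] yaw 1.0199600556471533 chord 1.0273674600246754
```

```bash
python3 -m pendant '[[-1,[0,-0.0015,0],[0,0,0.01]],[-1,[0,-0.0015,0],[0,0,0.01]]]' | head -1;python3 -c "
from h import *
wh()"
python3 -m pendant '[[-1,[0,-0.0015,0],[0,0,0]],[-1,[0,-0.0015,0],[0,0,0]]]' | head -1;python3 -c "
from h import *
wh()"
```

```text
time: 18.45
18.45 tool F [ 4.4451  8.3386 -1.2191] yaw 1.0100134792117088 chord 1.0203608587822448
time: 18.65
18.65 tool F [3.9711 9.4227 1.0931] yaw 1.0103108195852375 chord 1.0131604600200321
```

```bash
python3 -m pendant '[[-1,[0,-0.0015,0],[0,0,0]],[-1,[0,-0.0015,0],[0,0,0]],[-1,[0,-0.0015,0],[0,0,0]]]' | head -1;python3 - <<'E'
from h import *
wh();st()
b=vision.read_camera("scene")
cv2.imwrite("pics/s7.png",cv2.resize(b[210:370,220:370],None,fx=3.5,fy=3.5,interpolation=cv2.INTER_CUBIC))
for n,z in (("index_knob",.103),("beaker",.088),("wheel_centre",.088)):
    for d in vision.landmark_of(n,"scene")[:4]: print(n,round(d["p"],2),d["uv"],at_z("scene",d["uv"],z)[0])
E
```

```text
time: 18.95
18.95 tool F [ 4.6267 14.7591  3.1885] yaw 1.0103312255455905 chord 1.007202222069723
18.95 [ 0.56   -0.0713  0.0916] q [-11.9431  31.6883  99.1152  -0.0986  48.8005  17.6558] F [15.1424 -3.2584 -3.0814] op 0.021246264937801698 59.0402703685686
index_knob 0.38 [231.0, 243.9] [ 0.5479 -0.0657  0.103 ]
beaker 0.83 [297.0, 275.3] [0.6236 0.0672 0.088 ]
beaker 0.58 [136.7, 192.8] [ 0.388 -0.284  0.088]
beaker 0.56 [290.5, 275.1] [0.6221 0.054  0.088 ]
wheel_centre 0.94 [294.1, 275.8] [0.6243 0.0612 0.088 ]
```

View pics/s7.png

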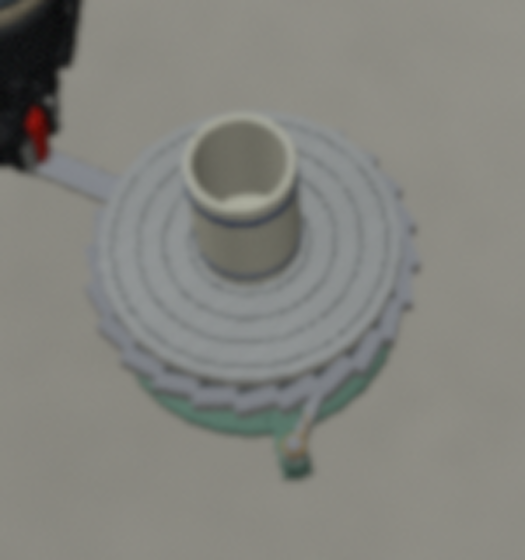

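The pull-back force climbs to 15 N with almost no motion, so the wheel is blocked on the fourth seat. The beaker still stands in the middle of the head. I'll ease the pull slightly, let it settle, and hand in.

```bash
python3 -m pendant '[[-1,[0,0.001,0],[0,0,0]],[-1,[0,0.001,0],[0,0,0]],[-1,[0,0.001,0],[0,0,0]],[-1,[0,0.001,0],[0,0,0]],[-1,[0,0.001,0],[0,0,0]],[-1,[0,0.001,0],[0,0,0]],[-1,[0,0.001,0],[0,0,0]],[-1,[0,0.001,0],[0,0,0]]]' | head -1;python3 - <<'E'
from h import *
wh();st()
E
python3 -m pendant '[[-1,[0,0,0],[0,0,0]],[-1,[0,0,0],[0,0,0]],[-1,[0,0,0],[0,0,0]],[-1,[0,0,0],[0,0,0]],[-1,[0,0,0],[0,0,0]]]' | head -1;python3 - <<'E'
from h import *
wh();s=r.observe();R=np.array(s["tcp_rot"])
if (R.T@s["contact_force"])[1]>3: print(ticket.finish_job())
E
```

```text
time: 19.95
19.95 tool F [ 4.3335 11.2958  1.9136] yaw 1.0102832004453821 chord 1.0113049831745984
19.95 [ 0.5605 -0.0716  0.0915] q [-11.967   31.7568  98.9916  -0.0861  48.9133  17.6262] F [11.9745 -1.8028 -1.8431] op 0.021352413569788398 59.313682965002954
time: 20.45
20.45 tool F [ 3.6001 11.6984  1.2767] yaw 1.0102800545442696 chord 1.0111745571737727
the job is handed in; nothing more can be done
None
```

I handed the job in: the beaker is upright in the middle of the wheel, let go, and the wheel is turned on four clicks and drawn back against the pawl with about 11 N; the gripper still holds the knob, and no verdict came back. I inferred the fourth click from the knob force (it fell near 1.03 rad, then blocked firmly on drawing back), because the wheel and pawl angles cannot be read directly.

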